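# Stand the long lamp in the test socket and switch it on

## Task

Take the long tubular bulb out of the slanted stock rack and stand it upright in the clamped lamp socket, fully home and without pressing or dropping it hard. Once it stands there released, push the lamp test switch lever right over to its far side. Leave the two round bulbs, the coin cup and the gear rack where they are, and finish touching nothing.

Things in the scene. Friction and masses are not known exactly. Their poses are not given: they have to be found in the camera images.
- long_bulb: Frosted glass tube bulb, the longest in the rack: 150 mm long, 55 g, glass 30 mm in diameter (straight from 48 to 138 mm above the foot; grip about 118 mm up), brass cap at the foot 22 mm in diameter, 36 mm long. Origin: centre of the cap's flat underside; z runs from cap to glass. Starts in any of the rack's bores, glass end leaning about 35 degrees (0.61 rad) to the rack's -x.
- round_bulb_a: Frosted round-headed bulb, a bystander, 90 mm long, head 45 mm in diameter; brass cap 22 mm in diameter and 36 mm long at the foot. Origin: centre of the flat underside of the cap; its z axis runs along the bulb from cap to glass. It leans in another bore of the rack.
- round_bulb_b: The same as round_bulb_a, in the remaining bore of the rack.
- stock_rack: Fixed wooden rack 110 x 262 mm, about 80 mm high, holding a slanted block with three blind bores in a row along its y axis, 80 mm apart, each 24 mm in diameter and 34 mm deep along its own axis, which leans 31 degrees (0.54 rad) from vertical towards the rack's -x. Origin: centre of the underside.
- socket_mouth (a point): Centre of the mouth of the black lamp socket, 73 mm above the bench. It is a round black cup held upright by the two steel jaws of a low fixed clamp. The mouth is a funnel 40 mm wide at the top that narrows over 8 mm to a round bore 24.6 mm in diameter. z up.
- socket_floor (a point): Centre of the flat floor of the socket's bore, 33 mm below the mouth and 40 mm above the bench: a bulb's underside rests here when fully home.
- switch (a joint): Lamp test switch lever on its own fixed block: 0 rad as it starts (leaning 0.5 rad from vertical towards the block's -x, towards the robot up to its yaw), 0.5 upright, 1.0 at its far stop (leaning 0.5 rad to the block's +x). It stays where it is left; about 1 N at the tip moves it.
- switch_tip (a point): Centre of the 26 mm black ball at the end of the switch lever, 90 mm from its pivot; the lever is a 10 mm steel rod.
- switch_pivot (a point): Pivot of the switch lever, 22 mm above the bench in the middle of the steel block (70 x 50 x 25 mm); its x axis is the direction in which the lever is pushed over, its y axis the pivot's axis, z up.
- coin_cup: Bystander: open chrome coin return cup, 80 mm across, 50 mm high. Origin: centre of the underside.
- gear_rack: Bystander: toothed steel bar lying flat, 130 x 20 x 18 mm along x. Origin: centre of the underside.

How it is judged:
On the way, in this order (a step that is already met when the one before it is completed fails the run):
1. the long bulb stands upright in the socket, fully home (its underside within 4 mm of the socket's floor), and the fingers have let go of it (horizontal distance between long_bulb and socket_floor below 0.004 m and z of long_bulb in the frame of socket_floor below 0.004 m and angle between long_bulb's own z axis and vertical below 0.12 rad and contact force between the fingers and long_bulb below 0.2 N), for 0.3 s.
2. after that, the switch lever is pushed over to its far side (beyond 0.85 rad of 1.0) (value of joint switch above 0.85 rad), for 0.2 s.
At the end, for the whole second after the job is handed in: The long bulb stands at rest in the socket, its underside within 4 mm of the socket's floor and within 4 mm of its axis, upright within 7 degrees; the switch lever is beyond 0.85 rad (full travel 1.0); the robot touches nothing (all of step 1 and value of joint switch above 0.85 rad and linear speed of long_bulb below 0.02 m/s and contact force between each of the arm, the fingers and anything else below 0.2 N).
It fails at once if the long bulb is pressed or dropped into the socket with more than 40 N (contact force between long_bulb and socket above 40 N).
It fails at once if the long bulb falls onto the bench (height (world z) of long_bulb below 0.025 m).
It fails at once if a round bulb is taken or knocked out of its place in the rack (moved over 15 mm) (distance of any of round_bulb_a, round_bulb_b from where it was at the start of the episode above 0.015 m).
It fails at once if the coin cup or the gear rack is moved over 20 mm (distance of any of coin_cup, gear_rack from where it was at the start of the episode above 0.02 m).
It also fails if it takes over 66 s, if anything falls off the work surface, if the arm or the gripper's body presses on something with over 40 N, if the wrist force passes 120 N, or if a joint passes its speed limit or range.

## Robot

A 6-joint arm with a two-finger parallel gripper is mounted at the origin on the work surface. World frame = base frame: x ahead of the robot, y to its left, z up, the work surface at z = 0. Lengths are in m, angles in rad, forces in N, time in s.
With the tool pointing down it reaches from about 0.275 to 0.85 m from the base axis. Payload 5.2 kg.
Tool frame: the origin (TCP) lies between the finger pads; the fingertips stand 19 mm ahead of it and the grasp point (between the pads) is the TCP; z points along the fingers, y is the line along which they close (so a half turn about z gives the same grasp; the last joint's range is limited). The gripper opens to 85 mm and grips with 20 to 120 N. Pads are 22 mm wide; open, the fingers measure 114 mm over their backs; the gripper's body (76 mm by 85 mm) begins 54 mm behind the grasp point. The pads swing forward as they close: fully open they stand 13 mm farther back than shut.
Start: joints at [0.946, 0.259, 1.535, -0, 1.348, -0.203], TCP at [0.225, 0.502, 0.25] pointing down, gripper open.
Joint ranges: [-3.14, 3.14], [-0.91, 2.08], [0.19, 2.58], [-1.22, 4.36], [0.22, 2.71], [-3.12, 3.12]. Speed limits (rad/s): [2.57, 2.57, 3.14, 3.14, 3.14, 3.14].

## Interface

Orientations are given as a unit quaternion [w, x, y, z].
In Python, from rig import * gives the robot as it stands.
- The arm moves only by the shell command python3 -m crank 'ROWS' [OPENING] [FORCE]. ROWS is a JSON object of lists of equal length, an entry for each row: "xyz": the shift along the tool's x, y, z scaled (see below), a list of three; "dr": the turn, a rotation vector about the tool's x, y, z scaled (see below), a list of three. In form: {"xyz": [[tx, ty, tz], ...], "dr": [[ax, ay, az], ...]}. A call has 1 to 5 rows; each row shifts and turns the commanded pose from where the row before left it, along the tool's axes as they then stand; what a row does not reach is not made up. The controller multiplies each number of a shift by 10 cm and each number of a turn by 0.08 rad. A row lasts 1/8 s, in which the tool goes at most 62.5 mm and 10.7 degrees, less where a joint would pass 70% of its speed; a pose out of reach is approached as far as the arm can. A call with a number of a shift or a turn outside -1 to 1 is refused whole. A call with a gripper value outside its range is refused whole. OPENING is the opening, from 0 (shut) to 1 (fully open), set as the call begins (- or left out, the last holds). The fingers move at their own pace and stop on an object; FORCE is the grip in N (left out, the last holds). Time passes only in rows, so rows that do not move let the fingers close. It gives the time, the measured TCP pose, the force, the opening and the grip force at its end, in the units of the state.
- state(): the state, without advancing time (a new reading comes with each control period).
- read_camera(name): name is "side" or "top"; returns a dict with "image" (420x560x3 uint8, red, green, blue), "range_z" (420x560 float32, m along the optical axis (not along the pixel's ray), 0 where there is no reading), "fx", "fy", "cx", "cy" (pixels), "cam_to_world" (4x4, takes a point from camera to world coordinates). Camera axes: x right, y down, z forward; pixel columns grow to the right and rows downward; lengths in m; the calibration is good to about 2 mm. A picture is of the moment at which its call begins.
- sign_off(): hands the job in; it is judged then, once.
The state is a dict: "t": time; "joint_positions": joint angles; "dq": joint speeds; "tau": joint torques, N m; "tcp_pos": TCP position; "tcp_rot": TCP orientation; "wrist_force": force on the tool from outside, world axes, zero at the start; "torque": the same for the moment, N m; "opening": finger opening in m; "gripper_force": force on a finger pad.
Only numpy, scipy, OpenCV 4.12 (cv2) and the standard library are available. Lean on these libraries where they do the work, as an engineer would, in place of code of your own. Each camera call takes 0.05 s, during which the arm holds its last target. There are 200 camera calls.

## Working session

There is one attempt and no reset: what is moved stays moved. The work goes in short steps, Python scripts to look and compute and a shell command to move; the robot and the scene stay as the last step left them, time stands still between calls to the robot, and variables do not carry over. Pictures are saved under pics/ and viewed, at most 10 in all, crops included, and the job is handed in when it is done.

```bash
mkdir -p pics; ls
python3 - <<'E'
from rig import *
import cv2,numpy as np
for n in("side","top"):
    c=read_camera(n); cv2.imwrite(f"pics/{n}0.png",c["image"][:,:,::-1]); np.savez(f"{n}0.npz",**c)
    print(n,c["fx"],c["cx"],c["cy"],np.round(c["cam_to_world"],3).tolist())
print(state())
E
```

```text
pics
side 421.56727599989296 280.9804594545501 211.49777305431434 [[-0.687, -0.58, 0.439, 0.236], [-0.727, 0.542, -0.422, 0.373], [0.007, -0.609, -0.793, 0.783], [0.0, 0.0, 0.0, 1.0]]
top 381.57989562350093 273.1862307907748 206.95143178697376 [[0.009, -0.98, 0.198, 0.396], [-1.0, -0.007, 0.009, -0.014], [-0.008, -0.198, -0.98, 1.055], [0.0, 0.0, 0.0, 1.0]]
{'t': 0.1, 'joint_positions': array([ 9.46188976e-01,  2.59270362e-01,  1.53599526e+00,  1.17468485e-05,
        1.34803758e+00, -2.02803876e-01]), 'dq': array([-0.00117444, -0.00229355, -0.0030321 ,  0.00081915,  0.0007836 ,
       -0.00113228]), 'tau': array([ 1.83282646e-03, -4.46972358e+01, -2.91248292e+01, -8.06008120e-05,
        6.34390846e-03,  2.61597421e-05]), 'tcp_pos': array([0.2248733 , 0.5014194 , 0.24954901]), 'tcp_rot': array([-3.49069342e-04,  2.09342939e-01,  9.77841911e-01, -7.80820404e-04]), 'wrist_force': array([ 0.83018758, -0.30708354, -0.26995849]), 'torque': array([-0.0034096 , -0.04417638,  0.01335606]), 'gripper_force': 0.0, 'opening': 0.08568182978130534}
```

View pics/side0.png

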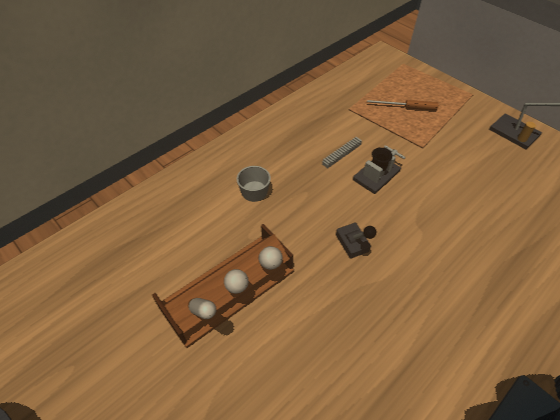

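View pics/top0.png

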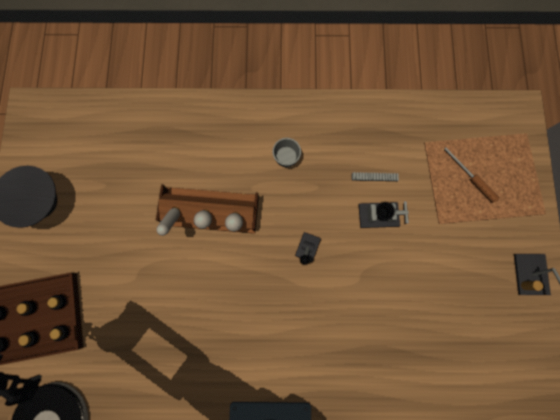

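Side view: long bulb at (203,308), round bulbs (236,281) and (271,258), socket mouth (382,157), switch ball (370,232), cup (254,182), gear rack (342,152). Top view: long bulb runs (175,212) to (162,229), socket (386,211), switch block (309,245) with ball (306,258).

```bash
cat > h.py <<'E'
import numpy as np,cv2
def cloud(c):
    z=c["range_z"]; v,u=np.indices(z.shape)
    p=np.stack([(u-c["cx"])/c["fx"]*z,(v-c["cy"])/c["fy"]*z,z],-1)
    T=c["cam_to_world"]; w=p@T[:3,:3].T+T[:3,3]; w[z==0]=np.nan; return w
def proj(c,P):
    T=c["cam_to_world"]; q=(np.atleast_2d(P)-T[:3,3])@T[:3,:3]
    return np.stack([c["fx"]*q[:,0]/q[:,2]+c["cx"],c["fy"]*q[:,1]/q[:,2]+c["cy"]],1)
E
python3 - <<'E'
from h import *
from scipy.optimize import least_squares
roi={"side":dict(b=(175,285,235,335),sock=(365,140,410,185),sw=(330,220,385,260),rack=(150,220,300,350)),"top":dict(b=(150,200,185,245),sock=(355,195,412,232),sw=(290,228,325,268),rack=(150,180,265,240))}
B={}
for n in roi:
    c=dict(np.load(n+"0.npz")); w=cloud(c); im=c["image"]; hsv=cv2.cvtColor(im,cv2.COLOR_RGB2HSV)
    print(n,"table z",np.nanmedian(w[60:330,150:420,2]))
    def R(k): x0,y0,x1,y1=roi[n][k]; s=np.s_[y0:y1,x0:x1]; return w[s].reshape(-1,3),hsv[s].reshape(-1,3)
    P,h=R("b"); m=(h[:,1]<75)&(h[:,2]>70)&(P[:,2]>.075); B[n]=P[m]; print("bulb",m.sum(),P[m].min(0),P[m].max(0))
    P,h=R("sock"); 
    for lo,hi in((.066,.085),(.03,.066),(.012,.03)):
        m=(P[:,2]>lo)&(P[:,2]<hi); print("sock",lo,m.sum(),P[m].min(0).round(4) if m.any() else 0,P[m].max(0).round(4) if m.any() else 0,P[m].mean(0).round(4))
    m=(P[:,2]>.066)&(P[:,2]<.085); 
    if m.sum()>5:
        (cx,cy),r=cv2.minEnclosingCircle((P[m,:2]*1000).astype(np.float32)); print("rim circ",cx,cy,r)
    P,h=R("sw")
    m=P[:,2]>.085; m=P[:,2]>.075
    f=least_squares(lambda q:np.linalg.norm(P[m]-q,axis=1)-.013,P[m].mean(0)-[0,0,.008]); print("ball",m.sum(),f.x.round(4),f.cost**.5)
    m=(P[:,2]>.017)&(P[:,2]<.03); print("blk",m.sum(),P[m].mean(0),cv2.minAreaRect((P[m,:2]*1000).astype(np.float32)))
    P,h=R("rack"); m=(P[:,2]>.015)&(P[:,2]<.2); print("rack",cv2.minAreaRect((P[m,:2]*1000).astype(np.float32)))
def res(q,P):
    d=np.array([q[2],q[3],1]); d/=np.linalg.norm(d); v=P-np.array([q[0],q[1],.11])
    return np.linalg.norm(np.cross(v,d),axis=1)-.015
for k,P in list(B.items())+[("both",np.vstack(list(B.values())))]:
    m0=P.mean(0); f=least_squares(res,[m0[0],m0[1],-.7,0],args=(P,),loss="soft_l1",f_scale=.002)
    d=np.array([f.x[2],f.x[3],1]);d/=np.linalg.norm(d); print(k,f.x.round(4),d.round(3),"tilt",np.degrees(np.arccos(d[2])),"res",np.abs(res(f.x,P)).mean(), "top s",((P-[f.x[0],f.x[1],.11])@d).max(),((P-[f.x[0],f.x[1],.11])@d).min())
E
```

```text
side table z 3.294790578273199e-05
bulb 459 [0.50952741 0.18891631 0.08804861] [0.58524874 0.27478596 0.16623362]
sock 0.066 172 [ 0.5659 -0.3202  0.066 ] [ 0.6165 -0.2699  0.0759] [ 0.5921 -0.2983  0.0715]
sock 0.03 491 [ 0.564  -0.3674  0.0301] [ 0.623  -0.2601  0.0659] [ 0.5865 -0.2954  0.0487]
sock 0.012 328 [ 0.5545 -0.3508  0.012 ] [ 0.603  -0.2429  0.0298] [ 0.5727 -0.2904  0.0166]
rim circ 591.2367553710938 -295.45166015625 26.183753967285156
ball 147 [ 0.4596 -0.0814  0.1   ] 0.025660378008230178
blk 529 [ 0.49594257 -0.09137424  0.02445906] ((498.3548889160156, -95.64167785644531), (50.89409637451172, 71.90926361083984), 69.47130584716797)
rack ((575.7368774414062, 176.22994995117188), (264.4788818359375, 146.45297241210938), 85.10285186767578)
top table z 0.0011372748720079873
bulb 243 [0.50978835 0.24282886 0.08476376] [0.58650702 0.27016831 0.16770208]
sock 0.066 190 [ 0.564  -0.3226  0.066 ] [ 0.6131 -0.273   0.0786] [ 0.5897 -0.2994  0.0724]
sock 0.03 372 [ 0.5626 -0.3681  0.0309] [ 0.6206 -0.2638  0.066 ] [ 0.588  -0.3086  0.0487]
sock 0.012 484 [ 0.5539 -0.3535  0.01
[... 200 characters left out ...]
9926163  0.02580098] ((497.7621765136719, -98.56741333007812), (49.61097717285156, 69.95269012451172), 69.5552978515625)
rack ((578.1893920898438, 173.5579071044922), (264.3976135253906, 149.71522521972656), 85.59366607666016)
side [ 0.5518  0.2248 -0.6267  1.1141] [-0.386  0.686  0.616] tilt 51.96352067306435 res 0.006965967813539048 top s 0.07520539150879942 -0.030669507175619077
top [ 0.5526  0.2559 -0.707   0.1547] [-0.573  0.125  0.81 ] tilt 35.89421158057283 res 0.0024661739579055404 top s 0.06526001623770625 -0.03977175561566451
both [ 0.5566  0.2411 -0.8365  0.6282] [-0.578  0.434  0.691] tilt 46.291760515715104 res 0.0064733132767463356 top s 0.07084042499794432 -0.03075363926153185
```

Run:
```python
from h import *
from scipy.optimize import least_squares
from scipy.spatial.transform import Rotation as Ro
B=[]
for n,(x0,y0,x1,y1) in dict(side=(180,290,225,325),top=(150,200,187,245)).items():
    c=dict(np.load(n+"0.npz")); w=cloud(c)[y0:y1,x0:x1].reshape(-1,3); h=cv2.cvtColor(c["image"],cv2.COLOR_RGB2HSV)[y0:y1,x0:x1].reshape(-1,3)
    d0=np.array([-.573,.07,.81]);m=(h[:,1]<90)&(h[:,2]>60)&(w[:,2]>.08)&(np.linalg.norm(np.cross(w-[.552,.254,.11],d0/np.linalg.norm(d0)),axis=1)<.026)
    B.append(w[m])
def res(q,P):
    d=np.array([q[2],q[3],1]); d/=np.linalg.norm(d); v=P-np.array([q[0],q[1],.11])
    return np.linalg.norm(np.cross(v,d),axis=1)-.015
for P in B+[np.vstack(B)]:
    for it in range(3):
        f=least_squares(res,[.552,.254,-.7,.05] if it==0 else f.x,args=(P,),loss="soft_l1",f_scale=.001)
        d=np.array([f.x[2],f.x[3],1]);d/=np.linalg.norm(d); s=(P-[f.x[0],f.x[1],.11])@d
        if it<2: P=P[(abs(res(f.x,P))<.004)&(s<.05)]
    print(len(P),f.x.round(4),d.round(3),"tilt",np.degrees(np.arccos(d[2])),abs(res(f.x,P)).mean(),s.min())
allp=np.vstack(B); p0=np.array([f.x[0],f.x[1],.11]); s=(allp-p0)@d; r=np.linalg.norm(np.cross(allp-p0,d),axis=1); print("top s",np.sort(s[r<.017])[-8:])
```

```text
161 [ 0.5525  0.2578 -0.7035  0.053 ] [-0.575  0.043  0.817] tilt 35.202471969879696 0.00020492858753879477 -0.03666627648281636
168 [ 0.5527  0.2561 -0.701   0.0602] [-0.573  0.049  0.818] tilt 35.13002190698448 0.0005883421653330558 -0.040601990570924076
327 [ 0.5529  0.257  -0.7045  0.0588] [-0.575  0.048  0.817] tilt 35.2593184404765 0.0005556946179390735 -0.04056077351194198
top s [0.06472839 0.06472978 0.06475081 0.06485353 0.06510337 0.06512182
 0.06519346 0.06546865]
```

```bash
cat >> h.py <<'E'
from scipy.spatial.transform import Rotation as Ro
def frame(z,y):
    z=np.array(z,float)/np.linalg.norm(z); y=np.array(y,float); y-=y@z*z; y/=np.linalg.norm(y)
    return Ro.from_matrix(np.stack([np.cross(y,z),y,z],1))
def togo(s,P,R,msg=""):
    "total turn (units .08 rad, do first), then total shift in tool axes after that turn (units .1 m); also shift in present axes"
    q=s["tcp_rot"]; C=Ro.from_quat([q[1],q[2],q[3],q[0]]); D=np.array(P)-s["tcp_pos"]
    print(msg,"turn",((C.inv()*R).as_rotvec()/.08).round(3),"shift after",(R.inv().apply(D)/.1).round(3),"shift now",(C.inv().apply(D)/.1).round(3))
    print("  t",round(s["t"],2),"tcp",s["tcp_pos"].round(4),"F",s["wrist_force"].round(1),"open",round(s["opening"],4),"grip",round(s["gripper_force"],1))
D=np.array([-.575,.048,.817]); D/=np.linalg.norm(D)
P0=np.array([.5527,.257,.11]); FOOT=P0-.0848*D; RG=frame(-D,[.083,1,0])
GR=FOOT+.118*D
E
python3 - <<'E'
from rig import *
from h import *
s=state(); print(GR,FOOT)
togo(s,[.44,.27,.30],RG,"via"); togo(s,GR+.1*D,RG,"pre")
E
```

```text
[0.53361399 0.25859327 0.13711873] [0.60144981 0.25293045 0.04073288]
via turn [-1.319 -7.62  -4.096] shift after [-2.199 -2.128  0.936] shift now [-2.91  -1.231 -0.503]
  t 0.1 tcp [0.2249 0.5014 0.2495] F [ 0.8 -0.3 -0.3] open 0.0857 grip 0.0
pre turn [-1.319 -7.62  -4.096] shift after [-2.029 -2.164  1.81 ] shift now [-3.267 -1.142  0.308]
  t 0.1 tcp [0.2249 0.5014 0.2495] F [ 0.8 -0.3 -0.3] open 0.0857 grip 0.0
```

```bash
python3 -m crank '{"xyz":[[-0.3,-0.12,-0.1],[-0.4,-0.17,-0.1],[-0.4,-0.17,-0.1],[-0.4,-0.17,-0.1],[-0.4,-0.17,-0.1]],"dr":[[0,0,0],[0,0,0],[0,0,0],[0,0,0],[0,0,0]]}' 0.7 30
python3 -m crank '{"xyz":[[-0.4,-0.17,0],[-0.4,-0.17,0],[-0.2,-0.08,0],[0,0,0],[0,0,0]],"dr":[[-0.13,-0.76,-0.41],[-0.13,-0.76,-0.41],[-0.13,-0.76,-0.41],[-0.13,-0.76,-0.41],[-0.13,-0.76,-0.41]]}'
python3 -m crank '{"xyz":[[0,0,0],[0,0,0],[0,0,0],[0,0,0],[0,0,0]],"dr":[[-0.13,-0.76,-0.41],[-0.13,-0.76,-0.41],[-0.13,-0.76,-0.41],[-0.13,-0.76,-0.41],[-0.13,-0.76,-0.41]]}'
python3 - <<'E'
from rig import *
from h import *
s=state(); togo(s,GR+.1*D,RG,"pre"); togo(s,GR,RG,"grasp")
E
```

```text
t: 0.72
tcp_pos: [0.3663, 0.3498, 0.3003]
tcp_rot: [-0.0, 0.209, 0.978, -0.0]
wrist_force: [1.1, 0.2, -0.0]
opening: 0.0596
gripper_force: 0.0
t: 1.35
tcp_pos: [0.4417, 0.2733, 0.3045]
tcp_rot: [0.154, 0.126, 0.98, -0.007]
wrist_force: [-0.6, 0.0, 0.2]
opening: 0.0597
gripper_force: 0.0
t: 1.98
tcp_pos: [0.4412, 0.2737, 0.3045]
tcp_rot: [0.302, 0.039, 0.952, -0.013]
wrist_force: [-0.4, -0.1, -1.3]
opening: 0.0596
gripper_force: 0.0
pre turn [0.004 0.003 0.015] shift after [ 0.203 -0.074  0.905] shift now [ 0.204 -0.074  0.905]
  t 1.98 tcp [0.4412 0.2737 0.3045] F [-0.4 -0.1 -1.3] open 0.0596 grip 0.0
grasp turn [0.004 0.003 0.015] shift after [ 0.203 -0.074  1.905] shift now [ 0.204 -0.074  1.905]
  t 1.98 tcp [0.4412 0.2737 0.3045] F [-0.4 -0.1 -1.3] open 0.0596 grip 0.0
```

```bash
python3 -m crank '{"xyz":[[0.1,-0.04,0.3],[0.1,-0.03,0.3],[0,0,0.3],[0,0,0],[0,0,0]],"dr":[[0,0,0],[0,0,0],[0,0,0],[0,0,0],[0,0,0]]}'
python3 - <<'E'
from rig import *
from h import *
c=read_camera("side"); i=c["image"][230:360,130:300,::-1]; t=read_camera("top")["image"][160:290,100:270,::-1]
cv2.imwrite("pics/p1.png",cv2.resize(np.hstack([i,t]),None,fx=2.3,fy=2.3))
s=state(); togo(s,GR,RG,"grasp")
E
```

```text
t: 2.6
tcp_pos: [0.4763, 0.2639, 0.2203]
tcp_rot: [0.302, 0.04, 0.952, -0.013]
wrist_force: [0.1, -0.0, -0.2]
opening: 0.06
gripper_force: 0.0
grasp turn [ 0.015  0.008 -0.007] shift after [ 0.015 -0.01   1.017] shift now [ 0.016 -0.011  1.017]
  t 2.7 tcp [0.4765 0.2643 0.2211] F [-0.9 -0.2  0. ] open 0.0596 grip 0.0
```

View pics/p1.png

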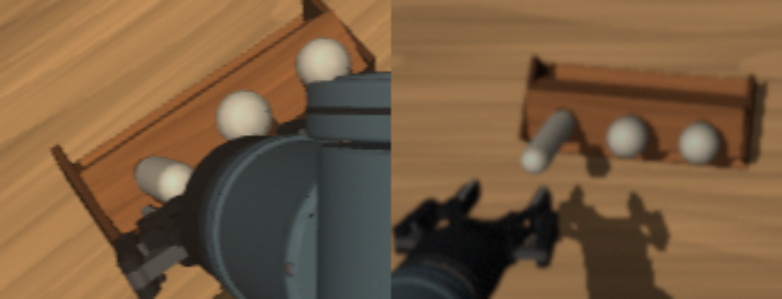

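The crops show the open fingers (top crop, about (460,190) and (545,195)) straddling the bulb's axis; the bulb's tip is at (535,160), which matches the projected estimate. Going down along the axis and closing.

```bash
python3 -m crank '{"xyz":[[0.015,-0.01,0.3],[0,0,0.3],[0,0,0.2],[0,0,0.2],[0,0,0]],"dr":[[0,0,0],[0,0,0],[0,0,0],[0,0,0],[0,0,0]]}'
python3 -m crank '{"xyz":[[0,0,0],[0,0,0],[0,0,0],[0,0,0],[0,0,0]],"dr":[[0,0,0],[0,0,0],[0,0,0],[0,0,0],[0,0,0]]}' 0 30
python3 - <<'E'
from rig import *
from h import *
s=state(); togo(s,GR,RG,"grasp")
E
```

```text
t: 3.32
tcp_pos: [0.5326, 0.2581, 0.137]
tcp_rot: [0.302, 0.04, 0.953, -0.013]
wrist_force: [-0.1, -0.1, -0.1]
opening: 0.0597
gripper_force: 0.0
t: 3.95
tcp_pos: [0.5327, 0.2587, 0.1385]
tcp_rot: [0.303, 0.039, 0.952, -0.012]
wrist_force: [-5.1, 0.3, 6.4]
opening: 0.0293
gripper_force: 29.8
grasp turn [ 0.017  0.012 -0.004] shift after [ 0.    -0.001  0.017] shift now [ 0.    -0.001  0.017]
  t 3.95 tcp [0.5327 0.2587 0.1385] F [-5.1  0.3  6.4] open 0.0293 grip 29.8
```

```bash
python3 -m crank '{"xyz":[[-0.007,0,-0.1],[-0.007,0,-0.1],[-0.007,0,-0.1],[-0.007,0,-0.1],[-0.007,0,-0.1]],"dr":[[0,0,0],[0,0,0],[0,0,0],[0,0,0],[0,0,0]]}'
python3 -m crank '{"xyz":[[0,0,-0.3],[0,0,-0.3],[0,0,-0.3],[0,0,0],[0,0,0]],"dr":[[0,0,0],[0,0,0],[0,0,0],[0,0,0],[0,0,0]]}'
python3 - <<'E'
from rig import *
from h import *
c=read_camera("side"); t=read_camera("top")
cv2.imwrite("pics/p2.png",np.hstack([c["image"][180:360,120:320,::-1],t["image"][150:330,80:280,::-1]]).repeat(2,0).repeat(2,1)[:600,:800])
s=state(); togo(s,[.59,-.297,.27],frame([0,0,-1],[0,1,0]),"y-closing"); togo(s,[.59,-.297,.27],frame([0,0,-1],[-.4,1,0]),"rot")
print(s["joint_positions"])
E
```

```text
t: 4.58
tcp_pos: [0.5062, 0.2604, 0.1807]
tcp_rot: [0.302, 0.04, 0.952, -0.013]
wrist_force: [0.6, -0.1, -0.1]
opening: 0.0289
gripper_force: 29.8
t: 5.2
tcp_pos: [0.4548, 0.2646, 0.2532]
tcp_rot: [0.302, 0.039, 0.952, -0.013]
wrist_force: [0.3, 0.8, -0.1]
opening: 0.0293
gripper_force: 29.8
y-closing turn [-0.333  7.648 -1.006] shift after [-1.352 -5.613 -0.176] shift now [-1.583 -5.481  0.904]
  t 5.3 tcp [0.4548 0.2643 0.2524] F [-0.1 -0.1 -0.8] open 0.0291 grip 29.8
rot turn [-1.788  7.511 -5.611] shift after [ 0.83  -5.714 -0.176] shift now [-1.583 -5.481  0.904]
  t 5.3 tcp [0.4548 0.2643 0.2524] F [-0.1 -0.1 -0.8] open 0.0291 grip 29.8
[ 0.525821    0.0081655   1.98463258 -0.5369692   0.70026865 -0.62524366]
```

View pics/p2.png

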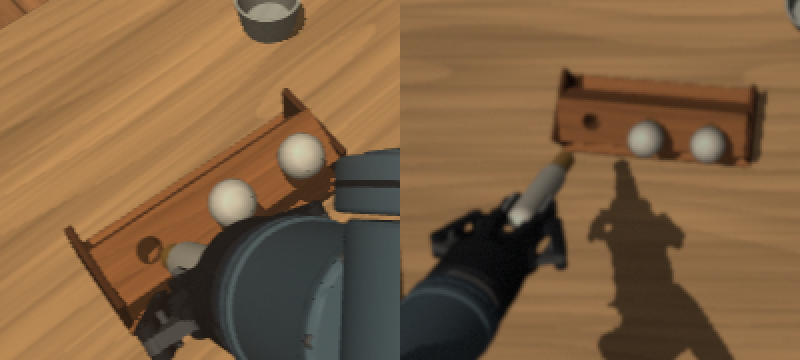

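The bulb is out, cap first visible at top crop (565,158), the bore is empty at (590,120), and both round bulbs are in place. Next: turn it upright and carry it over.

```bash
python3 -m crank '{"xyz":[[0,0,-0.2],[0,0,-0.2],[0,0,-0.1],[0,0,0],[0,0,0]],"dr":[[-0.033,0.765,-0.1],[-0.033,0.765,-0.1],[-0.033,0.765,-0.1],[-0.033,0.765,-0.1],[-0.033,0.765,-0.1]]}'
python3 -m crank '{"xyz":[[0,0,0],[0,0,0],[0,0,0],[0,0,0],[0,0,0]],"dr":[[-0.033,0.765,-0.1],[-0.033,0.765,-0.1],[-0.033,0.765,-0.1],[-0.033,0.765,-0.1],[-0.033,0.765,-0.1]]}'
python3 - <<'E'
from rig import *
from h import *
s=state(); togo(s,[.59,-.297,.27],frame([0,0,-1],[0,1,0]),"y-closing")
E
```

```text
t: 5.92
tcp_pos: [0.4285, 0.2665, 0.2949]
tcp_rot: [0.152, 0.02, 0.988, -0.006]
wrist_force: [0.4, 0.0, -0.6]
opening: 0.0291
gripper_force: 29.8
t: 6.55
tcp_pos: [0.4287, 0.2663, 0.2946]
tcp_rot: [-0.001, 0.0, 1.0, 0.0]
wrist_force: [-0.3, 0.4, 0.0]
opening: 0.0291
gripper_force: 29.8
y-closing turn [ 0.001 -0.027 -0.01 ] shift after [-1.613 -5.633  0.246] shift now [-1.618 -5.632  0.241]
  t 6.55 tcp [0.4287 0.2663 0.2946] F [-0.3  0.4  0. ] open 0.0291 grip 29.8
```

```bash
for k in 1; do
python3 -m crank '{"xyz":[[-0.06,-0.2,0],[-0.12,-0.4,0],[-0.12,-0.4,0],[-0.12,-0.4,0],[-0.12,-0.4,0]],"dr":[[0,0,0],[0,0,0],[0,0,0],[0,0,0],[0,0,0]]}'
python3 -m crank '{"xyz":[[-0.12,-0.4,0],[-0.12,-0.4,0],[-0.12,-0.4,0],[-0.12,-0.4,0],[-0.12,-0.4,0]],"dr":[[0,0,0],[0,0,0],[0,0,0],[0,0,0],[0,0,0]]}'
python3 -m crank '{"xyz":[[-0.12,-0.4,0],[-0.12,-0.4,0],[-0.12,-0.4,0],[-0.12,-0.4,0],[-0.05,-0.2,0]],"dr":[[0,0,0],[0,0,0],[0,0,0],[0,0,0],[0,0,0]]}'
python3 -m crank '{"xyz":[[0,0,0.1],[0,0,0.1],[0,0,0],[0,0,0]],"dr":[[0,0,0],[0,0,0],[0,0,0],[0,0,0]]}'; done
python3 - <<'E'
from rig import *
from h import *
for n in("side","top"):
    c=read_camera(n); np.savez(n+"1.npz",**c); cv2.imwrite(f"pics/{n}1.png",c["image"][:,:,::-1])
a,b=cv2.imread("pics/side1.png"),cv2.imread("pics/top1.png")
cv2.imwrite("pics/p3.png",cv2.resize(np.hstack([a[60:210,310:460],b[130:280,320:470]]),None,fx=2.66,fy=2.66))
s=state(); togo(s,[.59,-.297,.27],frame([0,0,-1],[0,1,0]),"y-closing")
E
```

```text
t: 7.18
tcp_pos: [0.4827, 0.085, 0.2945]
tcp_rot: [-0.0, 0.0, 1.0, 0.0]
wrist_force: [0.5, 0.6, 0.6]
opening: 0.0294
gripper_force: 29.8
t: 7.8
tcp_pos: [0.5425, -0.1152, 0.2941]
tcp_rot: [-0.0, 0.001, 1.0, 0.001]
wrist_force: [0.3, -0.0, -0.0]
opening: 0.0294
gripper_force: 29.8
t: 8.43
tcp_pos: [0.5952, -0.2963, 0.293]
tcp_rot: [-0.001, 0.001, 1.0, 0.001]
wrist_force: [-0.1, 0.3, -0.0]
opening: 0.0296
gripper_force: 29.8
t: 8.93
tcp_pos: [0.5954, -0.2923, 0.2759]
tcp_rot: [0.001, -0.0, 1.0, 0.0]
wrist_force: [-0.2, -1.3, -0.6]
opening: 0.0293
gripper_force: 29.8
y-closing turn [0.003 0.033 0.008] shift after [ 0.055 -0.043  0.064] shift now [ 0.056 -0.043  0.064]
  t 9.03 tcp [ 0.5955 -0.2927  0.2764] F [-0.4 -0.3 -0.9] open 0.0293 grip 29.8
```

View pics/p3.png

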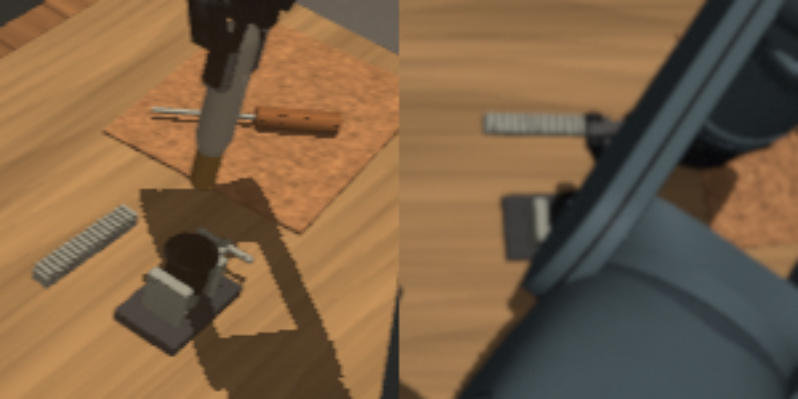

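```bash
cat > fit.py <<'E'
from h import *
from scipy.optimize import least_squares
def bulb(c,tcp,lo,hi):
    w=cloud(c).reshape(-1,3); h=cv2.cvtColor(c["image"],cv2.COLOR_RGB2HSV).reshape(-1,3)
    P=w[(np.hypot(w[:,0]-tcp[0],w[:,1]-tcp[1])<.03)&(w[:,2]>lo)&(w[:,2]<hi)&(h[:,1]<90)&(h[:,2]>60)]; z0=(lo+hi)/2
    def res(q,P):
        d=np.array([q[2],q[3],1]); d/=np.linalg.norm(d); return np.linalg.norm(np.cross(P-[q[0],q[1],z0],d),axis=1)-.015
    q=[tcp[0],tcp[1],0,0]
    for i in range(3):
        f=least_squares(res,q,args=(P,),loss="soft_l1",f_scale=.001); q=f.x; P=P[abs(res(q,P))<.004]
    return q,len(P),z0,abs(res(q,P)).mean()
E
python3 - <<'E'
from fit import *
c=dict(np.load("side1.npz")); tcp=np.array([.5955,-.2927,.2764])
print("glass span",tcp[2]-.07,tcp[2]-.02); print(bulb(c,tcp,tcp[2]-.072,tcp[2]-.022))
# cap: colour brass
w=cloud(c); m=(np.hypot(w[...,0]-tcp[0],w[...,1]-tcp[1])<.04)&(w[...,2]>.13)&(w[...,2]<.27); print("lowest z",np.sort(w[m][:,2])[:5])
for n in("side","top"):
    c=dict(np.load(n+"0.npz")); w=cloud(c).reshape(-1,3)
    for a,b in((.070,.077),(.068,.079)):
        P=w[(np.hypot(w[:,0]-.59,w[:,1]+.297)<.03)&(w[:,2]>a)&(w[:,2]<b)]
        h=cv2.convexHull((P[:,:2]*1000).astype(np.float32))[:,0]; f=least_squares(lambda q:np.hypot(h[:,0]-q[0],h[:,1]-q[1])-q[2],[590,-297,25],loss="soft_l1"); print(n,a,len(P),f.x,P[:,2].mean())
E
```

```text
glass span 0.20639999999999997 0.25639999999999996
(array([ 0.59660598, -0.29165037,  0.00309231, -0.01861183]), 267, np.float64(0.22939999999999997), np.float64(0.0008347222386118194))
lowest z [0.15453959 0.15636512 0.1564537  0.1564773  0.15662646]
side 0.07 130 [ 590.89123292 -295.42821476   24.9543015 ] 0.07262592447184149
side 0.068 151 [ 590.89123292 -295.42821476   24.9543015 ] 0.07212798516492593
top 0.07 151 [ 589.09408171 -298.07514554   24.68373773] 0.073292181145559
top 0.068 178 [ 589.09408171 -298.07514554   24.68373773] 0.07276696458383698
```

```bash
python3 -m crank '{"xyz":[[0.06,-0.045,0.1],[0,0,0.2],[0,0,0.2],[0,0,0.15],[0,0,0]],"dr":[[0,0.03,0],[0,0,0],[0,0,0],[0,0,0],[0,0,0]]}'
python3 -m crank '{"xyz":[[0,0,0],[0,0,0]],"dr":[[0,0,0],[0,0,0]]}'
python3 - <<'E'
from rig import *
from fit import *
c=read_camera("side"); s=state(); togo(s,[.5895,-.297,.16],frame([0,0,-1],[0,1,0]),"home")
tcp=s["tcp_pos"]; print(bulb(c,tcp,tcp[2]-.072,tcp[2]-.022))
cv2.imwrite("pics/p4.png",cv2.resize(c["image"][90:210,320:450,::-1],None,fx=4.5,fy=4.5))
E
```

```text
t: 9.65
tcp_pos: [0.5884, -0.2973, 0.2089]
tcp_rot: [-0.002, 0.0, 1.0, 0.001]
wrist_force: [0.2, 0.4, -0.1]
opening: 0.0291
gripper_force: 29.8
t: 9.9
tcp_pos: [0.5897, -0.298, 0.2117]
tcp_rot: [0.0, 0.0, 1.0, -0.0]
wrist_force: [0.4, -0.6, -0.2]
opening: 0.0292
gripper_force: 29.8
home turn [-0.002  0.008 -0.   ] shift after [0.002 0.009 0.516] shift now [0.002 0.009 0.516]
  t 9.95 tcp [ 0.5897 -0.2979  0.2116] F [-0.5 -0.3 -0.8] open 0.0291 grip 29.8
(array([ 0.59121286, -0.29737857, -0.01364914, -0.00667072]), 221, np.float64(0.16456850067618745), np.float64(0.0008311843010487662))
```

View pics/p4.png

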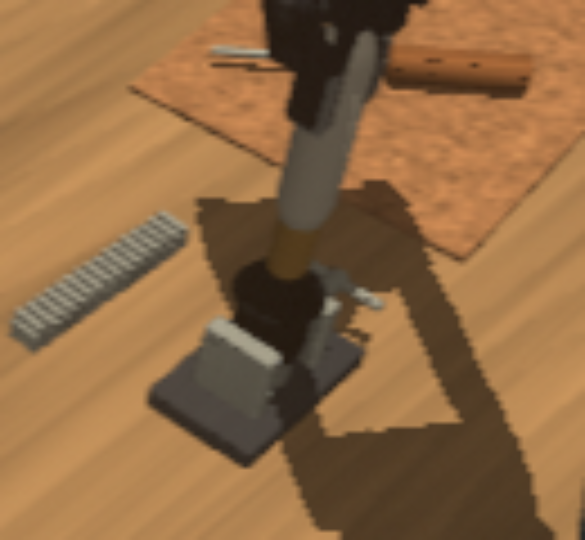

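The cap hangs just above the mouth (cap bottom at about (290,278), mouth (280,290)). I'll shift it 1.2 mm in y and lower slowly while watching the force.

```bash
python3 -m crank '{"xyz":[[0,0.012,0.05],[0,0,0.05],[0,0,0.05],[0,0,0.04],[0,0,0]],"dr":[[0,0,0],[0,0,0],[0,0,0],[0,0,0],[0,0,0]]}'
python3 -m crank '{"xyz":[[0,0,0.04],[0,0,0.03],[0,0,0],[0,0,0]],"dr":[[0,0,0],[0,0,0],[0,0,0],[0,0,0]]}'
```

```text
t: 10.58
tcp_pos: [0.589, -0.2963, 0.1909]
tcp_rot: [-0.001, 0.0, 1.0, 0.001]
wrist_force: [1.1, 0.1, -0.5]
opening: 0.0289
gripper_force: 29.8
t: 11.08
tcp_pos: [0.5893, -0.2964, 0.1846]
tcp_rot: [-0.0, 0.0, 1.0, 0.0]
wrist_force: [0.6, 0.6, -0.5]
opening: 0.0293
gripper_force: 29.8
```

```bash
python3 -m crank '{"xyz":[[0,0,0.03],[0,0,0.02],[0,0,0],[0,0,0]],"dr":[[0,0,0],[0,0,0],[0,0,0],[0,0,0]]}'
python3 -m crank '{"xyz":[[0,0,0.03],[0,0,0.02],[0,0,0],[0,0,0]],"dr":[[0,0,0],[0,0,0],[0,0,0],[0,0,0]]}'
```

```text
t: 11.58
tcp_pos: [0.5892, -0.2964, 0.1796]
tcp_rot: [-0.0, 0.0, 1.0, 0.0]
wrist_force: [0.3, 0.0, -0.7]
opening: 0.0292
gripper_force: 29.8
t: 12.08
tcp_pos: [0.5892, -0.2964, 0.1745]
tcp_rot: [-0.0, 0.0, 1.0, 0.0]
wrist_force: [-0.3, -0.2, -0.1]
opening: 0.0291
gripper_force: 29.8
```

```bash
python3 -m crank '{"xyz":[[0,0,0.03],[0,0,0.02],[0,0,0.02],[0,0,0],[0,0,0]],"dr":[[0,0,0],[0,0,0],[0,0,0],[0,0,0],[0,0,0]]}'
python3 -m crank '{"xyz":[[0,0,0.02],[0,0,0.02],[0,0,0],[0,0,0]],"dr":[[0,0,0],[0,0,0],[0,0,0],[0,0,0]]}'
```

```text
t: 12.7
tcp_pos: [0.5892, -0.2964, 0.1676]
tcp_rot: [-0.0, 0.0, 1.0, 0.0]
wrist_force: [-0.0, -0.6, -1.1]
opening: 0.0294
gripper_force: 29.8
t: 13.2
tcp_pos: [0.5892, -0.2964, 0.1635]
tcp_rot: [-0.0, 0.0, 1.0, 0.001]
wrist_force: [0.1, -0.0, -0.8]
opening: 0.0288
gripper_force: 29.8
```

```bash
python3 -m crank '{"xyz":[[0,0,0.01],[0,0,0.01],[0,0,0]],"dr":[[0,0,0],[0,0,0],[0,0,0]]}'
python3 -m crank '{"xyz":[[0,0,0.01],[0,0,0]],"dr":[[0,0,0],[0,0,0]]}'
python3 -m crank '{"xyz":[[0,0,0.005],[0,0,0],[0,0,0]],"dr":[[0,0,0],[0,0,0],[0,0,0]]}'
```

```text
t: 13.58
tcp_pos: [0.5895, -0.2965, 0.1625]
tcp_rot: [0.0, 0.0, 1.0, 0.0]
wrist_force: [-0.9, 0.2, 5.5]
opening: 0.0295
gripper_force: 30.3
t: 13.82
tcp_pos: [0.5898, -0.2965, 0.1625]
tcp_rot: [0.001, -0.0, 1.0, -0.0]
wrist_force: [-2.0, 1.2, 10.2]
opening: 0.0293
gripper_force: 30.8
t: 14.2
tcp_pos: [0.5899, -0.2965, 0.1625]
tcp_rot: [0.001, -0.0, 1.0, -0.0]
wrist_force: [-1.7, 2.7, 11.6]
opening: 0.0285
gripper_force: 31.0
```

Contact came at TCP z 0.1625; with the foot 0.122 below, that is the socket floor. I'll take off the load, check it and let go.

```bash
python3 -m crank '{"xyz":[[0,0,-0.02],[0,0,-0.005],[0,0,0]],"dr":[[0,0,0],[0,0,0],[0,0,0]]}' 
python3 -m crank '{"xyz":[[0,0,0],[0,0,0],[0,0,0],[0,0,0],[0,0,0]],"dr":[[0,0,0],[0,0,0],[0,0,0],[0,0,0],[0,0,0]]}' 0.7
python3 - <<'E'
from rig import *
from fit import *
c=read_camera("side"); s=state(); tcp=s["tcp_pos"]
w=cloud(c); m=(np.hypot(w[...,0]-tcp[0],w[...,1]-tcp[1])<.02)&(w[...,2]>.15)
print(bulb(c,tcp,.092,.142)); print(s["wrist_force"],s["gripper_force"])
cv2.imwrite("pics/p5.png",cv2.resize(c["image"][90:210,320:450,::-1],None,fx=4.5,fy=4.5))
E
```

```text
t: 14.58
tcp_pos: [0.5893, -0.2964, 0.1625]
tcp_rot: [-0.0, 0.0, 1.0, 0.0]
wrist_force: [0.5, 0.1, 1.4]
opening: 0.0293
gripper_force: 30.1
t: 15.2
tcp_pos: [0.5892, -0.2964, 0.1625]
tcp_rot: [-0.0, 0.0, 1.0, 0.0]
wrist_force: [0.2, 0.6, -0.7]
opening: 0.06
gripper_force: 0.0
(array([ 0.59068623, -0.2955853 ,  0.00756641,  0.02446166]), 197, 0.11699999999999999, np.float64(0.000870126193117851))
[-0.04269023 -0.72351411  0.38939141] 0.0
```

View pics/p5.png

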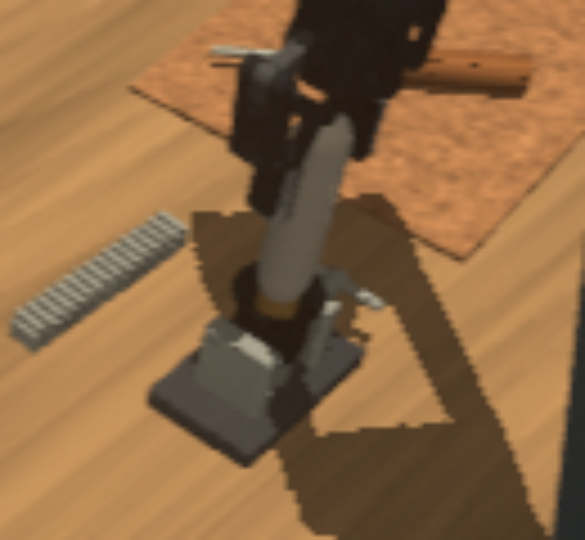

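The bulb stands upright and seated (cap hidden in the mouth at (275,305)), fingers open and clear. I'll retreat straight up, then set up for the switch.

```bash
python3 -m crank '{"xyz":[[0,0,-0.1],[0,0,-0.2],[0,0,-0.3],[0,0,-0.4],[0,0,-0.3]],"dr":[[0,0,0],[0,0,0],[0,0,0],[0,0,0],[0,0,0]]}'
python3 -m crank '{"xyz":[[0,0,0],[0,0,0],[0,0,0],[0,0,0],[0,0,0]],"dr":[[0,0,0.9],[0,0,0.9],[0,0,0.9],[0,0,0.9],[0,0,0.87]]}' 0
python3 - <<'E'
from rig import *
from fit import *
c=read_camera("side"); print(bulb(c,[.5895,-.2965,0],.09,.17)); w=cloud(c); m=np.hypot(w[...,0]-.59,w[...,1]+.2965)<.02
print("top z",np.sort(w[m&(w[...,2]<.22)][:,2])[-5:])
R=frame([0,0,-1],[.350,.937,0]); s=state(); togo(s,[.407,-.063,.104],R)
E
```

```text
t: 15.88
tcp_pos: [0.5896, -0.2967, 0.2955]
tcp_rot: [0.001, 0.0, 1.0, -0.0]
wrist_force: [1.5, -0.1, 0.7]
opening: 0.0598
gripper_force: 0.0
t: 16.5
tcp_pos: [0.5894, -0.2965, 0.2935]
tcp_rot: [-0.0, 0.179, 0.984, 0.0]
wrist_force: [0.0, -0.3, 0.0]
opening: -0.0001
gripper_force: 0.0
(array([ 0.59055075, -0.29572508,  0.0007049 , -0.00133617]), 347, 0.13, np.float64(0.0008181765472604421))
top z [0.19148851 0.19160073 0.19171238 0.19210364 0.19232976]
 turn [ 0.004 -0.001 -0.065] shift after [2.526 1.55  1.895] shift now [2.533 1.536 1.896]
  t 16.55 tcp [ 0.5894 -0.2965  0.2935] F [-0.2 -0.2  0. ] open 0.0002 grip 0.0
```

```bash
python3 -m crank '{"xyz":[[0.23,0.14,0],[0.4,0.24,0],[0.4,0.24,0],[0.4,0.24,0],[0.4,0.24,0]],"dr":[[0,0,0],[0,0,0],[0,0,0],[0,0,0],[0,0,0]]}'
python3 -m crank '{"xyz":[[0.4,0.24,0],[0.3,0.2,0],[0,0,0.4],[0,0,0.4],[0,0,0.4]],"dr":[[0,0,0],[0,0,0],[0,0,0],[0,0,0],[0,0,0]]}'
python3 -m crank '{"xyz":[[0,0,0.3],[0,0,0.2],[0,0,0.1],[0,0,0],[0,0,0]],"dr":[[0,0,0],[0,0,0],[0,0,0],[0,0,0],[0,0,0]]}'
python3 - <<'E'
from rig import *
from h import *
R=frame([0,0,-1],[.350,.937,0]); s=state(); togo(s,[.407,-.063,.104],R,"start"); togo(s,np.array([.498,-.097,.104])+.017*np.array([.937,-.35,0]),R,"end")
c=read_camera("side")["image"]; cv2.imwrite("pics/p6.png",cv2.resize(c[170:300,300:440,::-1],None,fx=4,fy=4))
E
```

```text
t: 17.18
tcp_pos: [0.4555, -0.1283, 0.2936]
tcp_rot: [0.0, 0.177, 0.984, 0.0]
wrist_force: [0.2, 0.6, 1.0]
opening: 0.0001
gripper_force: 0.0
t: 17.8
tcp_pos: [0.4065, -0.0636, 0.1729]
tcp_rot: [0.001, 0.177, 0.984, 0.0]
wrist_force: [0.7, 0.3, -0.2]
opening: -0.0001
gripper_force: 0.0
t: 18.42
tcp_pos: [0.4068, -0.0638, 0.1138]
tcp_rot: [0.0, 0.178, 0.984, 0.0]
wrist_force: [1.3, 1.1, -0.6]
opening: -0.0002
gripper_force: 0.0
start turn [0.006 0.009 0.   ] shift after [0.001 0.008 0.098] shift now [0.001 0.008 0.098]
  t 18.43 tcp [ 0.4068 -0.0638  0.1138] F [ 1.3  1.1 -0.6] open -0.0002 grip 0.0
end turn [0.006 0.009 0.   ] shift after [-1.14   0.008  0.098] shift now [-1.14   0.008  0.099]
  t 18.43 tcp [ 0.4068 -0.0638  0.1138] F [ 1.3  1.1 -0.6] open -0.0002 grip 0.0
```

View pics/p6.png

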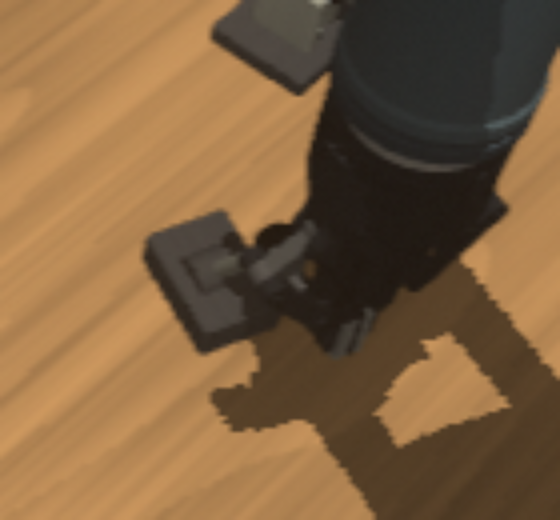

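The shut fingertips (345,340) stand behind the ball (275,238), on the robot side of the block (205,280). Now lower 1 cm and push along the lever's direction in stages.

```bash
python3 -m crank '{"xyz":[[0,0.008,0.1],[-0.1,0,0],[-0.1,0,0],[-0.1,0,0],[-0.1,0,0]],"dr":[[0,0,0],[0,0,0],[0,0,0],[0,0,0],[0,0,0]]}'
python3 -m crank '{"xyz":[[-0.1,0,0],[-0.1,0,0],[-0.1,0,0],[-0.1,0,0],[0,0,0]],"dr":[[0,0,0],[0,0,0],[0,0,0],[0,0,0],[0,0,0]]}'
python3 -m crank '{"xyz":[[-0.1,0,0],[-0.1,0,0],[-0.05,0,0],[0,0,0]],"dr":[[0,0,0],[0,0,0],[0,0,0],[0,0,0]]}'
```

```text
t: 19.1
tcp_pos: [0.4443, -0.0769, 0.1028]
tcp_rot: [-0.001, 0.178, 0.984, 0.0]
wrist_force: [-2.2, 0.6, 1.5]
opening: 0.0001
gripper_force: 0.8
t: 19.73
tcp_pos: [0.4823, -0.0912, 0.1029]
tcp_rot: [0.0, 0.178, 0.984, 0.0]
wrist_force: [-0.1, -0.2, 0.6]
opening: 0.0
gripper_force: 0.0
t: 20.23
tcp_pos: [0.5053, -0.0998, 0.1028]
tcp_rot: [-0.0, 0.178, 0.984, 0.0]
wrist_force: [-0.7, 0.1, -0.4]
opening: 0.0001
gripper_force: 0.0
```

```bash
python3 -m crank '{"xyz":[[-0.04,0,0],[-0.03,0,0],[0,0,0]],"dr":[[0,0,0],[0,0,0],[0,0,0]]}'
python3 -m crank '{"xyz":[[-0.03,0,0],[0,0,0]],"dr":[[0,0,0],[0,0,0]]}'
python3 - <<'E'
from rig import *
from h import *
c=read_camera("side"); cv2.imwrite("pics/p7.png",cv2.resize(c["image"][170:300,300:440,::-1],None,fx=4,fy=4))
E
```

```text
t: 20.6
tcp_pos: [0.5116, -0.1021, 0.1029]
tcp_rot: [-0.0, 0.178, 0.984, 0.0]
wrist_force: [0.1, -0.6, 0.6]
opening: 0.0003
gripper_force: 0.1
t: 20.85
tcp_pos: [0.5143, -0.1031, 0.1029]
tcp_rot: [-0.0, 0.178, 0.984, 0.0]
wrist_force: [-0.7, 0.2, 0.5]
opening: 0.0
gripper_force: 0.1
```

View pics/p7.png

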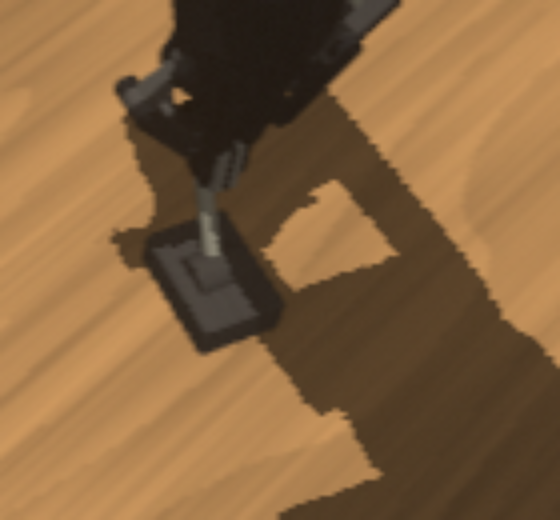

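The lever (rod (208,215)) leans over to the far side ahead of the fingers; no stop force yet, so push on gently.

```bash
python3 -m crank '{"xyz":[[-0.03,0,0],[0,0,0]],"dr":[[0,0,0],[0,0,0]]}' | sed -n 2,4p
python3 -m crank '{"xyz":[[-0.02,0,0],[0,0,0]],"dr":[[0,0,0],[0,0,0]]}'| sed -n 2,4p
python3 -m crank '{"xyz":[[-0.02,0,0],[0,0,0]],"dr":[[0,0,0],[0,0,0]]}'| sed -n 2,4p
```

```text
tcp_pos: [0.5157, -0.1035, 0.1025]
tcp_rot: [-0.002, 0.178, 0.984, 0.001]
wrist_force: [-4.9, 1.2, 3.5]
tcp_pos: [0.516, -0.1036, 0.1024]
tcp_rot: [-0.004, 0.178, 0.984, 0.001]
wrist_force: [-10.4, 3.4, 6.7]
tcp_pos: [0.5162, -0.1037, 0.1023]
tcp_rot: [-0.006, 0.178, 0.984, 0.001]
wrist_force: [-16.1, 3.0, 11.7]
```

The lever is at its stop. Back off, rise and check.

```bash
python3 -m crank '{"xyz":[[0.1,0,0],[0.2,0,0],[0.2,0,0],[0.2,0,-0.1],[0.2,0,-0.3]],"dr":[[0,0,0],[0,0,0],[0,0,0],[0,0,0],[0,0,0]]}'
python3 -m crank '{"xyz":[[0.3,0,-0.4],[0.3,0,-0.4],[0.2,0,-0.3],[0,0,0],[0,0,0]],"dr":[[0,0,0],[0,0,0],[0,0,0],[0,0,0],[0,0,0]]}'
python3 - <<'E'
from rig import *
from fit import *
print(state()["wrist_force"].round(2))
for n in("side","top"):
    c=read_camera(n); w=cloud(c).reshape(-1,3); P=w[(np.hypot(w[:,0]-.538,w[:,1]+.112)<.03)&(w[:,2]>.08)&(w[:,2]<.13)]
    if len(P)>20:
        b=least_squares(lambda q:np.linalg.norm(P-q,axis=1)-.013,P.mean(0)-[0,0,.008]).x; print(n,len(P),b,"angle",.5+np.arcsin(np.clip((b-[.498,-.097,0])[:2]@[.937,-.35]/.09,-1,1)))
    print(n,bulb(c,[.5895,-.2965,0],.09,.17))
E
```

```text
t: 22.28
tcp_pos: [0.4354, -0.0736, 0.1423]
tcp_rot: [-0.001, 0.178, 0.984, 0.001]
wrist_force: [0.9, 0.2, 1.5]
opening: -0.0003
gripper_force: 0.0
t: 22.9
tcp_pos: [0.3619, -0.0463, 0.2527]
tcp_rot: [0.0, 0.178, 0.984, 0.0]
wrist_force: [0.6, 1.1, -0.4]
opening: -0.0
gripper_force: 0.0
[ 0.6   1.09 -0.41]
side 153 [ 0.53778808 -0.11057749  0.09905126] angle 0.9859396455615567
side (array([ 0.59060659, -0.29572112, -0.00341408, -0.00302912]), 341, 0.13, np.float64(0.0008249128039527577))
top 94 [ 0.53655159 -0.11295849  0.10067381] angle 0.9818571673412196
top (array([ 0.58876063, -0.29758179, -0.00240615,  0.00304926]), 106, 0.13, np.float64(0.0003601402320817693))
```

```bash
python3 -c "
from rig import *
print(sign_off())"
```

```text
the job is handed in; nothing more can be done
None
```

The long bulb stands upright and released in the socket, apparently fully home. The switch lever is over at about 0.98 rad of 1.0, the arm is clear of everything, and the job is handed in; `sign_off()` returned no verdict.

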